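# Widen the block rest by one hole and load the large crown block

## Robot

A 6-joint arm with a two-finger parallel gripper is mounted at the origin on the work surface. World frame = base frame: x ahead of the robot, y to its left, z up, the work surface at z = 0. Lengths are in m, angles in degrees, forces in N, time in s.
With the tool pointing down it reaches from about 0.35 to 0.875 m from the base axis. Payload 4.2 kg.
Tool frame: the origin (TCP) lies on the front face of the gripper's body, between the roots of the fingers; the fingertips stand 70 mm ahead of it and the grasp point (between the pads) lies 51 mm ahead of it (r.nose_length is the distance from the TCP to the fingertips, in m); z points along the fingers, y is the direction in which the jaws open and shut (so a half turn about z gives the same grasp; the last joint's range is limited). The gripper opens to 87 mm and grips with 3 to 60 N. Pads are 19 mm wide; open, the fingers measure 117 mm over their backs; the gripper's body (75 mm by 190 mm) begins 51 mm behind the grasp point.
Start: joints at [-61.158, 22.042, 0.453, 0, -68.411, -14.817], TCP at [0.151, -0.606, 0.292] pointing down, gripper open.
Joint ranges: [-179.83, 179.83], [-69.29, 118.12], [-61.27, 80.66], [-181.25, 117.63], [-171.15, -9.14], [-177.46, 177.46]. Speed limits (degrees/s): [159.86, 159.86, 180, 180, 180, 180].

## Interface

Orientations are given as a 3x3 rotation matrix whose columns are the frame's x, y, z axes.
In Python, from station import telemetry, capture, order, r gives the robot as it stands.
- The arm moves only by the tool drive_tool, never from a script. Its argument "series" is a list of rows, each a list of 4 numbers: the shift along the tool's x, y, z as a fraction of full scale, then the turn about the tool's z as a fraction of full scale. In form: [[dx, dy, dz, turn], ...]. A call has 1 to 10 rows; each row is the pose to reach, as a shift and turn from the pose commanded when the call began, along the tool's axes at that moment; what a row does not reach only later rows make up. Full scale, the value 1, is 0.12 m for a shift and 2 rad for a turn. A row lasts 1/8 s, in which the tool goes at most 62.5 mm and 10.7 degrees, less where a joint would pass 70% of its speed; a pose out of reach is approached as far as the arm can. A call with a number of a shift or a turn outside -1 to 1 is refused whole. A call with a gripper value outside its range is refused whole. "fingers" is the finger opening in mm, from 0 to 87, set as the call begins (left out, the last holds). The fingers move at their own pace and stop on an object; the grip force is fixed at half the most. Time passes only in rows, so rows that repeat a pose let the fingers close. It gives the time, the measured TCP pose, the force and the opening at its end, in the units of the state.
- telemetry.sense(): the state, without advancing time (a new reading comes with each control period).
- capture(name): name is "scene" or "top" or "wrist"; returns a dict with "color" (400x640x3 uint8, blue, green, red), "fx", "fy", "cx", "cy" (pixels), "eye" and "attitude" of the camera in the world; the wrist camera has in their place "mount" (4x4, takes a point from camera to tool coordinates, whose origin is the TCP and whose axes are the flange's). Camera axes: x right, y up, looking along -z (the intrinsics and any distortion apply to the point x, -y, -z); pixel columns grow to the right and rows downward; lengths in m; the calibration is good to about 2 mm. A picture is of the moment at which its call begins: read the wrist's pose just before it. There is no depth.
- order.finish_job(): hands the job in, once; it reports no verdict.
The state is a dict: "time_s": time; "joints": joint angles; "joint_velocities": joint speeds; "effort": joint torques, N m; "tcp_pos": TCP position; "ee_rot": TCP orientation; "wrist_force": force on the tool from outside, world axes, zero at the start; "moment": the same for the moment, N m; "gripper_width": opening from 0.0 (shut) to 1.0 (fully open).
Only numpy, scipy, OpenCV 4.12 (cv2) and the standard library are available. Lean on these libraries where they do the work, as an engineer would, in place of code of your own. Each camera call takes 0.05 s, during which the arm holds its last target. There are 200 camera calls.

## Task

The hat-block rest is set too narrow for the large crown block. Pinch the tube at its spring button so that the button goes in flush, slide the tube with its stop plate outward, away from the fixed stop, to the next hole until the button snaps out again, and then lift the large block by its knob and set it down gently, without dropping it, in the middle of the rest between the two stops. Leave the smaller block and the other things on the bench where they are.

Things in the scene. Friction and masses are not known exactly. Their poses are not given: they have to be found in the camera images.
- bed (a point): Centre of the bed of the fixed block rest, on top of its plywood base (12 mm above the bench), marked by a round cork patch 150 mm across. Axes: +y is the way the tube slides outward, z up, -x points from the bed to the tube. The tube's axis runs along y at x = -120 mm, 48 mm above this point. The base reaches from x = -160 to 140 and y = -140 to 200 mm.
- fixed_face (a point): Centre of the inner face of the fixed stop, an aluminium plate 110 mm wide (x), 14 mm thick, top 55 mm above the bed; this face is at y = -81 mm from the bed's centre. Nearby a steel post (x = -145 to -95, y = -134 to -108 mm, top 75 mm above the bed) carries the fixed inner tube.
- sleeve (a joint): Slide of the outer tube (sleeve) on the fixed inner tube, in m, growing outward (+y of the rest, away from the fixed stop): 0 first hole on the button (start), 0.036 second (the next), 0.072 third. Slides with some 2 N of friction, stays where left; about 1 mm play when latched. Once the button is flush and the sleeve has moved a few mm, the button tucks under its wall until the next hole comes and it snaps out by itself.
- sleeve_mid (a point): Middle of the aluminium outer tube (sleeve), on its axis: 36 mm in diameter, 190 mm long, lying level along y of the rest, axis 60 mm above the bench. Three 14 mm holes, 36 mm apart, are in its side facing the bed (+x). This point is 5 mm along +y from the first hole. The stop plate is fixed to it.
- snap (a joint): Travel of the spring button, in m: 0 fully out in a hole (round end 6 mm proud of the sleeve), 0.006 flush with the outside of the sleeve, about 0.005 while it is tucked under the sleeve's wall. Spring force about 2 N out, 4.5 N flush; pressing it by 5 mm or more frees the sleeve.
- snap_tip (a point): Tip of the spring button: round-ended, steel, 12 mm in diameter, set in the inner tube and sticking out level towards the bed (+x of the rest) through the sleeve's hole. Out, the tip is 24 mm from the tube's axis, so 42 mm from the sleeve's opposite side, and 60 mm above the bench. It never moves along the tube. From above there is room for a finger on both sides of the tube here.
- stop_face (a point): Point on the inner face of the moving stop plate, in line with the bed's middle. The plate is 12 mm thick, fixed to the sleeve, its top 55 mm above the bed; at sleeve 0 this face is 45 mm along +y from the button. The gap between the stops is 126 mm at the first hole, 162 mm at the second, 198 mm at the third.
- block_mid (a point): Centre (half-way up) of the large aluminium crown block: round, 150 mm in diameter, straight sides 60 mm high and a domed crown 95 mm high, with a round wooden knob 32 mm in diameter and 50 mm high on top (overall 145 mm). This point is 72.5 mm above its flat underside. Stands loose on the bench; about 0.75 kg; z up.
- block_knob (a point): The place to grip the large block: on the axis of its wooden knob, 122 mm above the block's underside; crown 27 mm below and knob top 23 mm above this point.
- small_mid (a point): Centre (half-way up) of the smaller crown block, a bystander of the same make, 110 mm in diameter and 145 mm high with knob. It may stand in either of the two block places.
- band: Bystander: steel brim ring lying flat, 170 mm across, 25 mm high; origin at the centre of its underside.
- brush: Bystander: wooden-handled brush, flat on the bench, its handle along its -x axis; origin on the bench near the middle of its length.
- jar: Bystander: squat amber glass jar with a black cap, 64 mm in diameter, 65 mm high; origin at the centre of its underside.
Things that resemble listed ones, but are neither listed nor needed, are in the scene too. Leave any orange or turquoise look-alike of the part that bears block_mid alone.

How it is judged:
By the outcome, as a careful person would: the job done as asked, in the order asked, and still so for the second after the job is handed in, with the robot touching nothing.
It also fails if it takes over 58 s, if anything falls off the work surface, if the arm or the gripper's body presses on something with over 40 N, if the wrist force passes 120 N, or if a joint passes its speed limit or range.

## Working session

There is one attempt and no reset: what is moved stays moved. The work goes in short steps, Python scripts to look and compute and a tool call to move; the robot and the scene stay as the last step left them, time stands still between calls to the robot, and variables do not carry over. Pictures are saved under pics/ and viewed, about 8 in all and at most 12, crops included, and the job is handed in when it is done.

Besides the shell and the picture viewer there is one more tool, called after "Emit:" by a JSON object that holds its "op" and its "data", one argument or row to a line. drive_tool: Moves the arm, as the interface text tells. Shift numbers are shares of 0.12 m and turn numbers shares of 2 rad, none past 1 either way. Its arguments: {"type":"object","properties":{"series":{"type":"array","items":{"type":"array","items":{"type":"number","minimum":-1,"maximum":1}}},"fingers":{"type":"number"}},"required":["series"]}

```bash
mkdir -p pics
cat > h.py <<'E'
import numpy as np,cv2
from station import telemetry,capture,order,r
def snap(n,f):
    s=telemetry.sense(); c=capture(n); cv2.imwrite('pics/'+f+'.png',c['color'])
    if 'mount' in c:
        T=np.eye(4);T[:3,:3]=np.array(s['ee_rot']);T[:3,3]=s['tcp_pos'];M=T@np.array(c['mount']);c['eye']=M[:3,3];c['attitude']=M[:3,:3]
    import pickle
    pickle.dump({k:v for k,v in c.items()},open('pics/'+f+'.pkl','wb'))
    return c
def load(f):
    import pickle; return pickle.load(open('pics/'+f+'.pkl','rb'))
def ray(c,u,v):
    d=np.array([(u-c['cx'])/c['fx'],-(v-c['cy'])/c['fy'],-1.])
    return np.array(c['eye']),np.array(c['attitude'])@d
def onz(c,u,v,z):
    e,d=ray(c,u,v); return e+d*(z-e[2])/d[2]
def proj(c,p):
    q=np.array(c['attitude']).T@(np.array(p)-np.array(c['eye'])); return c['cx']+c['fx']*q[0]/-q[2], c['cy']+c['fy']*q[1]/q[2]
def two(c1,u1,c2,u2):
    a,d=ray(c1,*u1);b,e=ray(c2,*u2);t=np.linalg.lstsq(np.c_[d,-e],b-a,rcond=None)[0]
    return (a+d*t[0]+b+e*t[1])/2, np.linalg.norm(a+d*t[0]-b-e*t[1])
E
python3 - <<'E'
from h import *
for n in('scene','top'):
    c=snap(n,n+'0'); print(n,{k:v for k,v in c.items() if k!='color'})
s=telemetry.sense();print(s)
E
```

```text
scene {'fx': 411.39592598233475, 'fy': 411.39592598233475, 'cx': 317.0920184907974, 'cy': 206.53531182772738, 'eye': array([0.96463617, 0.73938861, 0.72558881]), 'attitude': array([[-0.87396825, -0.25479531,  0.41383433],
       [ 0.48589414, -0.47441347,  0.73405636],
       [ 0.00929446,  0.84262163,  0.53842586]])}
top {'fx': 362.8392734394993, 'fy': 362.8392734394993, 'cx': 323.3700361366455, 'cy': 201.77247519906564, 'eye': array([ 0.34820288, -0.12050021,  0.9982584 ]), 'attitude': array([[ 0.01643537,  0.987331  , -0.15782069],
       [-0.99983739,  0.01505728, -0.00992375],
       [-0.00742167,  0.15795813,  0.98741792]])}
{'time_s': 0.1, 'joints': array([-6.11573881e+01,  2.20851984e+01,  3.87803848e-01, -2.53090144e-02,
       -6.84119268e+01, -1.48155287e+01]), 'joint_velocities': array([ 0.01821869, -0.13172197,  0.218007  ,  0.04139312, -0.0041732 ,
       -0.07335089]), 'effort': array([-6.74175462e-04, -3.91689456e+01,  1.87935734e+01,  4.23194960e+00,
        1.34578737e-02, -7.29114254e-05]), 'tcp_pos': array([ 0.15140005, -0.6059663 ,  0.29128241]), 'ee_rot': array([[-9.70220713e-01, -2.42221909e-01, -5.60633677e-04],
       [-2.42222541e-01,  9.70218916e-01,  1.86943640e-03],
       [ 9.11189430e-05,  1.94956404e-03, -9.99998095e-01]]), 'wrist_force': array([ 0.08966723, -0.16138183,  0.2442759 ]), 'moment': array([-0.04234738, -0.01655259, -0.00592225]), 'gripper_width': 0.9993750715026739}
```

View pics/top0.png

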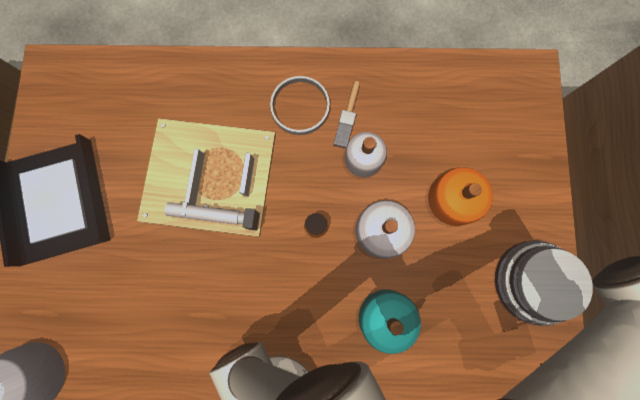

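View pics/scene0.png

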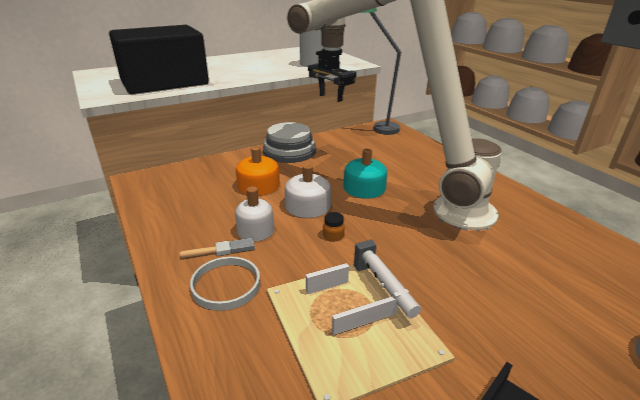

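The top view shows the rest at (215,175), with the tube at (210,215) on the robot's side. The large silver block's knob is at (390,226) and the small block's at (368,144). The scene view agrees: large knob (308,175), tube (390,280). Measuring next.

Run:
```python
from h import *
t=load('top0');s=load('scene0')
h=cv2.cvtColor(t['color'],cv2.COLOR_BGR2HSV)
for p in[(150,200),(215,160),(180,130),(60,70),(390,226),(368,144),(220,175)]: print(p,h[p[1],p[0]])
# base by corners
g=cv2.cvtColor(t['color'],cv2.COLOR_BGR2GRAY)
px=np.float32([[158,120],[275,131],[139,220],[262,236]]).reshape(-1,1,2)
px=cv2.cornerSubPix(g,px,(4,4),(-1,-1),(3,30,.01)).reshape(-1,2);print(px)
R=np.array([[140,200],[140,-140],[-160,200],[-160,-140]])/1e3
W=np.array([onz(t,u,v,.012)[:2] for u,v in px])
rc,wc=R.mean(0),W.mean(0);H=(R-rc).T@(W-wc);U,S,V=np.linalg.svd(H);A=(V.T@U.T);b=wc-A@rc
print('bed',b,'yaw',np.degrees(np.arctan2(A[1,0],A[0,0])),'res',(R@A.T+b-W)*1e3)
f=lambda x,y,z:np.r_[A@[x/1e3,y/1e3]+b,.012+z/1e3]
# cork centre check
m=cv2.inRange(h,(5,90,120),(17,200,255));m[:140]=0;m[205:]=0;m[:,:195]=0;m[:,245:]=0
M=cv2.moments(m);print('cork',M['m00']/255,onz(t,M['m10']/M['m00'],M['m01']/M['m00'],.012))
for n,p in dict(bed=f(0,0,0),btn=f(-96,0,48),fixedtop=f(0,-81,55),stoptop=f(0,45,55)).items(): print(n,p.round(4),np.round(proj(t,p)),np.round(proj(s,p)))
# knob
def knob(c,x0,y0,x1,y1):
    hh=cv2.cvtColor(c['color'],cv2.COLOR_BGR2HSV)[y0:y1,x0:x1]
    mm=cv2.inRange(hh,(0,110,20),(20,255,190));n,l,st,ce=cv2.connectedComponentsWithStats(mm);i=1+st[1:,4].argmax();print('knobpx',st[i],ce[i]+[x0,y0]);return ce[i]+[x0,y0],st[i]
k1,_=knob(t,375,214,408,242);k2,st=knob(s,298,163,320,182)
print(two(t,k1,s,k2)); 
# silver disc: base circle
print('onz',onz(t,*k1,.122))
cv2.imwrite('pics/crop.png',np.vstack([cv2.resize(t['color'][100:250,130:290],None,fx=4,fy=4,interpolation=2)]))
```

```text
(150, 200) [ 23  91 204]
(215, 160) [ 15 129 200]
(180, 130) [ 26  84 203]
(60, 70) [ 12 156 160]
(390, 226) [ 12 149 164]
(368, 144) [ 12 154 171]
(220, 175) [ 15 128 179]
[[157.82352 118.19783]
 [274.48737 132.21175]
 [136.64774 220.38582]
 [258.172   235.32954]]
bed [0.58229529 0.18537427] yaw -6.260618230550423 res [[ 1.9384377   0.71208188]
 [ 2.23471446 -0.71618006]
 [-1.31491085  1.32233624]
 [-2.85824131 -1.31823806]]
cork 1689.0 [0.57933761 0.18129762 0.012     ]
bed [0.5823 0.1854 0.012 ] [218. 173.] [342. 311.]
btn [0.4869 0.1958 0.06  ] [206. 204.] [381. 285.]
fixedtop [0.5735 0.1049 0.067 ] [242. 172.] [329. 271.]
stoptop [0.5872 0.2301 0.067 ] [195. 166.] [353. 308.]
knobpx [  8   6  14  13 144] [389.6875     226.16666667]
knobpx [  0   0  22  19 309] [308.33333333 169.97411003]
(array([ 0.42924179, -0.27077349,  0.1305792 ]), np.float64(0.002280804752553233))
onz [ 0.43101127 -0.27291475  0.122     ]
```

View pics/crop.png

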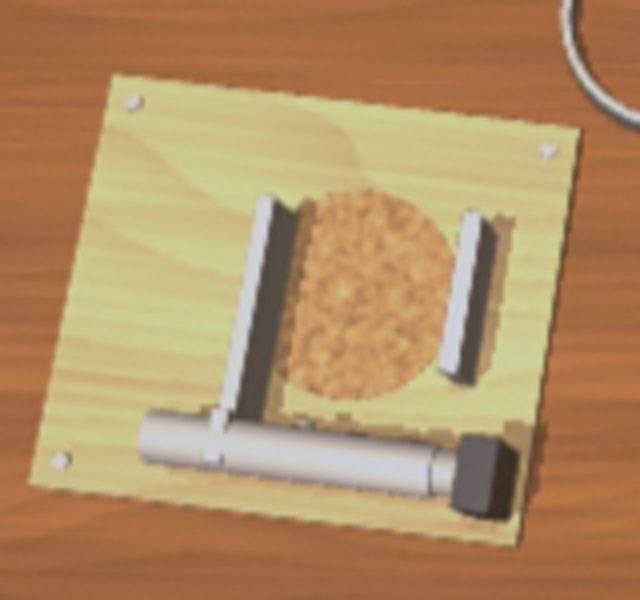

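Emit:
{"op": "drive_tool", "data": {
  "series": [
    [-0.35,0.5,0,0],
    [-0.71,1,0,0],
    [-0.71,1,0,0]
  ]
}}

```text
time_s: 0.48
tcp_pos: [0.2053, -0.4665, 0.2921]
ee_rot: [[-0.97, -0.244, -0.0], [-0.244, 0.97, 0.001], [-0.0, 0.001, -1.0]]
wrist_force: [-0.2, 0.0, 0.4]
gripper_width: 1.003
```

Emit:
{"op": "drive_tool", "data": {
  "series": [
    [-0.35,0.5,0,0],
    [-0.71,1,0,0],
    [-0.71,1,0,0]
  ]
}}

```text
time_s: 0.85
tcp_pos: [0.2587, -0.3297, 0.2922]
ee_rot: [[-0.969, -0.245, 0.0], [-0.245, 0.969, 0.001], [-0.0, 0.001, -1.0]]
wrist_force: [0.2, -1.2, 0.9]
gripper_width: 0.999
```

Emit:
{"op": "drive_tool", "data": {
  "series": [
    [-0.35,0.5,0,0],
    [-0.71,1,0,0],
    [-0.71,1,0,0]
  ]
}}

```text
time_s: 1.23
tcp_pos: [0.3125, -0.1928, 0.2923]
ee_rot: [[-0.969, -0.246, 0.001], [-0.246, 0.969, 0.0], [-0.001, 0.0, -1.0]]
wrist_force: [0.4, -0.6, -0.4]
gripper_width: 0.999
```

Emit:
{"op": "drive_tool", "data": {
  "series": [
    [-0.35,0.5,0,0],
    [-0.71,1,0,0],
    [-0.71,1,0,0]
  ]
}}

```text
time_s: 1.6
tcp_pos: [0.3664, -0.0555, 0.2923]
ee_rot: [[-0.969, -0.246, 0.0], [-0.246, 0.969, 0.0], [-0.0, 0.0, -1.0]]
wrist_force: [0.3, -0.3, 0.7]
gripper_width: 1.001
```

Emit:
{"op": "drive_tool", "data": {
  "series": [
    [-0.35,0.5,0,0],
    [-0.71,1,0,0],
    [-0.71,1,0,0]
  ]
}}

```text
time_s: 1.98
tcp_pos: [0.4201, 0.0816, 0.2919]
ee_rot: [[-0.969, -0.245, -0.0], [-0.245, 0.969, -0.0], [0.0, -0.0, -1.0]]
wrist_force: [-0.0, -0.3, 0.5]
gripper_width: 1.004
```

Emit:
{"op": "drive_tool", "data": {
  "series": [
    [-0.3,0.42,0.2,-0.09],
    [-0.61,0.84,0.33,-0.18],
    [-0.61,0.84,0.33,-0.27],
    [-0.61,0.84,0.33,-0.36],
    [-0.61,0.84,0.33,-0.45],
    [-0.61,0.84,0.33,-0.54],
    [-0.61,0.84,0.33,-0.608],
    [-0.61,0.84,0.33,-0.608],
    [-0.61,0.84,0.33,-0.608]
  ]
}}

```text
time_s: 3.1
tcp_pos: [0.4658, 0.1942, 0.2525]
ee_rot: [[-0.112, -0.994, -0.0], [-0.994, 0.112, -0.0], [0.0, 0.0, -1.0]]
wrist_force: [0.5, 0.6, 0.7]
gripper_width: 1.001
```

Run:
```python
from h import *
c=snap('wrist','w1');print(c['fx'],c['cx'],c['cy'],c['eye'],c['attitude'])
s=telemetry.sense();print(s['tcp_pos'],s['ee_rot'],s['joints'])
```

```text
346.60187620310626 322.2737525749783 197.1982378642628 [0.45728885 0.12533594 0.34455427] [[-9.93568927e-01 -1.09740854e-01 -2.78878666e-02]
 [ 1.13228538e-01 -9.62319273e-01 -2.47226443e-01]
 [ 2.93809473e-04 -2.48794214e-01  9.68556324e-01]]
[0.46587805 0.19428871 0.25254537] [[-1.11664162e-01 -9.93745945e-01 -3.34323132e-04]
 [-9.93745979e-01  1.11664224e-01 -1.73043587e-04]
 [ 2.09293296e-04  3.12909501e-04 -9.99999929e-01]] [ 4.10917445e+01  1.23609965e+01 -1.95690414e+01 -6.02891592e-03
 -5.80909154e+01 -4.74998150e+01]
```

View pics/w1.png

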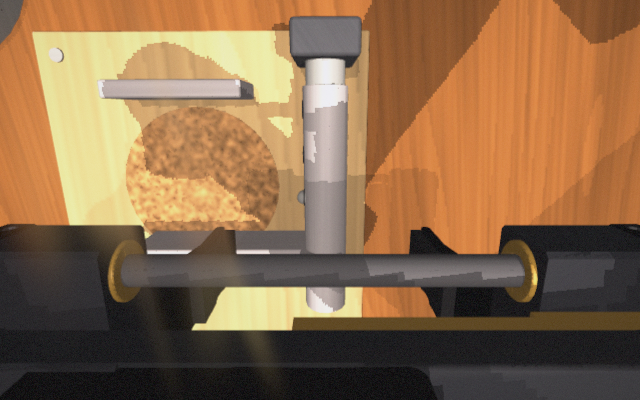

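Wrist view: the button bump is at (301,197) on the tube's left side, with tube edges at about x = 304 and 347. The far base edge and the post are at the top.

Run:
```python
from h import *
c=load('w1');s=telemetry.sense();R=np.array(s['ee_rot']);p=np.array(s['tcp_pos'])
g=cv2.cvtColor(c['color'],cv2.COLOR_BGR2GRAY)
for v in(100,120,140,160,175): print(v,g[v,296:312],g[v,338:354])
print(g[197,292:312],g[190:206,301])
h=cv2.cvtColor(c['color'],cv2.COLOR_BGR2HSV)
for n,u,v,z in(('btn',299,197.5,.06),('tubeL100',303.5,100,.062),('tubeR100',348,100,.062),('tubeL175',304,175,.062),('tubeR175',347,175,.062),('inner post corner L',290,55,.087),('base TL',33,31,.012)):
    q=onz(c,u,v,z);print(n,q.round(4),'tool',(R.T@(q-p)*1e3).round(1))
cv2.imwrite('pics/w1c.png',cv2.resize(c['color'][70:230,250:400],None,fx=4,fy=3.75))
```

```text
100 [163 163 165 168 169 158  91 107 133 148 159 177 184 190 197 208] [234 233 228 215 209 208 215 194 172 162 162 173 171 170 168 166]
120 [163 160 162 164 168 167 163 111 121 126 138 141 148 151 155 159] [164 162 158 156 152 147 141 126 119 129 162 175 171 169 168 167]
140 [175 175 177 170 168 167 163 122 122 141 155 170 184 191 200 206] [164 161 159 153 150 145 136 122 115 150 174 172 169 171 167 168]
160 [176 174 176 167 165 164 149  50  94 127 135 140 147 151 161 199] [163 158 152 150 146 140 132 119 123 158 170 169 168 167 166 165]
175 [167 170 168 166 164 162 160 150 106 126 132 137 144 149 154 159] [161 155 153 148 143 137 127 114 119 144 140 139 142 161 159 158]
[141 144 145 146 138 120 119 131 136 140 138 111  87 131 115 115 122 130
 131 133] [129 105 116 127 135 137 139 140 138 138 132 129 121 125 146 146]
btn [0.4851 0.196  0.06  ] tool [ -3.9 -19.  192.5]
tubeL100 [0.4711 0.1175 0.062 ] tool [ 75.7 -13.9 190.6]
tubeR100 [0.4364 0.1215 0.062 ] tool [ 75.6  21.1 190.6]
tubeL175 [0.4783 0.1769 0.062 ] tool [ 15.9 -14.4 190.5]
tubeR175 [0.4429 0.1809 0.062 ] tool [ 15.8  21.3 190.6]
inner post corner L [0.4754 0.0873 0.087 ] tool [105.2 -21.5 165.6]
base TL [0.7032 0.031  0.012 ] tool [ 135.7 -254.1  240.5]
```

View pics/w1c.png

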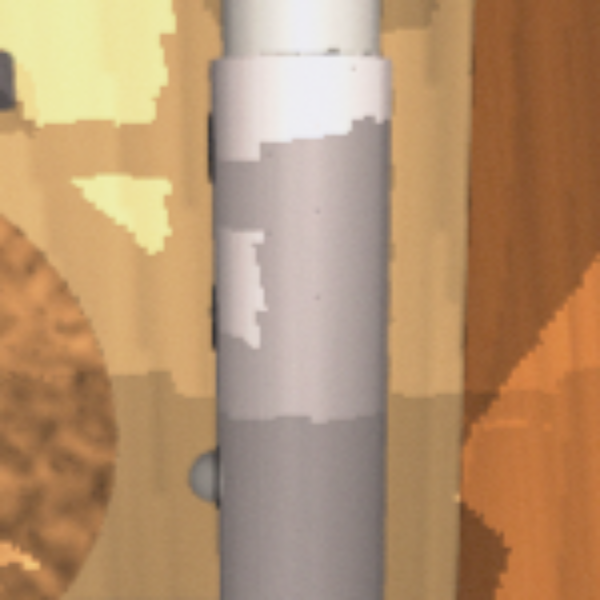

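Emit:
{"op": "drive_tool", "data": {
  "series": [
    [-0.03,0,0.45,0],
    [-0.03,0.004,0.9,0],
    [-0.03,0.004,1,0],
    [-0.03,0.004,1,0]
  ]
}}

```text
time_s: 3.65
tcp_pos: [0.4664, 0.1984, 0.133]
ee_rot: [[-0.11, -0.994, 0.0], [-0.994, 0.11, -0.001], [0.001, -0.0, -1.0]]
wrist_force: [0.1, 0.1, 1.0]
gripper_width: 1.001
```

Emit:
{"op": "drive_tool", "data": {
  "series": [
    [0,0,0.18,0],
    [0,0,0.18,0],
    [0,0,0.18,0]
  ]
}}

```text
time_s: 4.03
tcp_pos: [0.4669, 0.1989, 0.1129]
ee_rot: [[-0.109, -0.994, 0.003], [-0.994, 0.109, 0.002], [-0.002, -0.003, -1.0]]
wrist_force: [-0.1, -1.1, 0.0]
gripper_width: 0.997
```

Run:
```python
from h import *
c=snap('wrist','w2')
b=(snap('scene','s2')['color'][200:350,300:450])
cv2.imwrite('pics/v2.png',np.hstack([cv2.resize(c['color'][100:300,220:420],(400,400)),cv2.resize(b,(400,400))]))
```

```text
(no output)
```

View pics/v2.png

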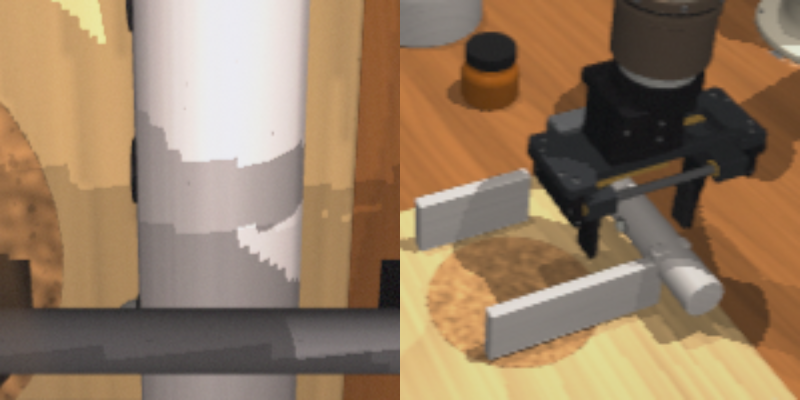

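Hole 2 is at wrist pixel (287,184.5), and the fingers straddle the tube. I'll check the alignment along the tube from this hole, which should be 36 mm from the button.

Run:
```python
from h import *
c=load('w2');s=telemetry.sense();R=np.array(s['ee_rot']);p=np.array(s['tcp_pos'])
for u,v in((287,184.5),(288,167.5),(288,201.5),(285,251)):
    print((R.T@(onz(c,u,v,.06)-p)*1e3).round(1))
c=load('w1')
print(onz(c,302,154,.06),onz(c,301,197,.06)); print(p)
```

```text
[ 37.6 -14.6  52.5]
[ 44.9 -13.9  52.5]
[ 30.  -14.3  52.5]
[  7.  -16.3  52.6]
[0.47787848 0.15968635 0.06      ] [0.48337575 0.19575399 0.06      ]
[0.46662252 0.19872005 0.11257744]
```

Emit:
{"op": "drive_tool", "data": {
  "series": [
    [0.01,0,0.01,0],
    [0.01,0,0.01,0],
    [0.01,0,0.01,0],
    [0.01,0,0.01,0],
    [0.01,0,0.01,0],
    [0.01,0,0.01,0],
    [0.01,0,0.01,0],
    [0.01,0,0.01,0]
  ],
  "fingers": 20
}}

```text
time_s: 5.12
tcp_pos: [0.4641, 0.1967, 0.1097]
ee_rot: [[-0.111, -0.994, -0.004], [-0.994, 0.111, -0.001], [0.002, 0.003, -1.0]]
wrist_force: [-5.2, 3.1, 3.1]
gripper_width: 0.404
```

Emit:
{"op": "drive_tool", "data": {
  "series": [
    [-0.05,0,0,0],
    [-0.1,0,0,0],
    [-0.15,0,0,0],
    [-0.2,0,0,0],
    [-0.24,0,0,0],
    [-0.27,0,0,0],
    [-0.29,0,0,0],
    [-0.3,0,0,0],
    [-0.3,0,0,0]
  ]
}}

```text
time_s: 6.25
tcp_pos: [0.4679, 0.232, 0.1097]
ee_rot: [[-0.11, -0.994, -0.004], [-0.994, 0.11, -0.002], [0.003, 0.004, -1.0]]
wrist_force: [-6.9, 0.4, 5.4]
gripper_width: 0.403
```

Emit:
{"op": "drive_tool", "data": {
  "series": [
    [-0.01,0,0,0],
    [-0.02,0,0,0],
    [-0.02,0,0,0]
  ]
}}

```text
time_s: 6.62
tcp_pos: [0.4682, 0.2341, 0.1097]
ee_rot: [[-0.11, -0.994, -0.004], [-0.994, 0.111, -0.003], [0.004, 0.004, -1.0]]
wrist_force: [-5.7, -1.5, 5.4]
gripper_width: 0.403
```

Run:
```python
from h import *
c=snap('wrist','w3')
cv2.imwrite('pics/v3.png',cv2.resize(c['color'][60:300,200:440],(600,600)))
print(telemetry.sense()['wrist_force'])
```

```text
[-5.92822793 -0.57331155  4.70005522]
```

View pics/v3.png

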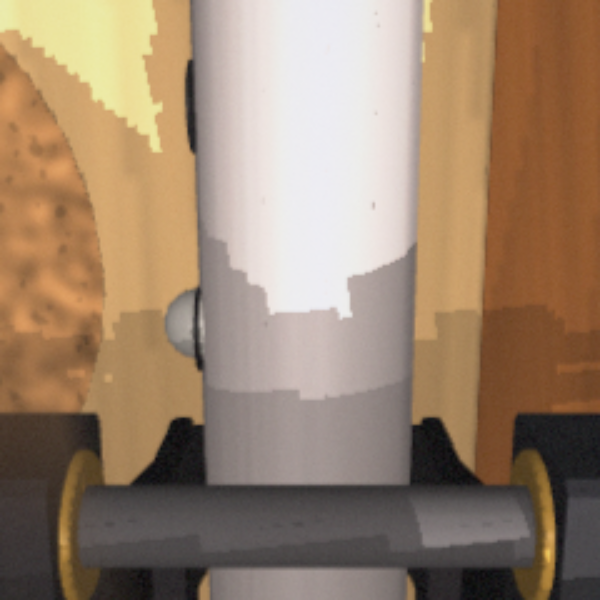

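The button stands out through the second hole, at (180,322) in the crop, and the third hole is visible at (190,105). It has latched. I'll release and rise to view both stops.

Emit:
{"op": "drive_tool", "data": {
  "series": [
    [0,0,0,0],
    [0,0,0,0],
    [0,0,0,0],
    [0,0,0,0],
    [0,0,0,0],
    [0,0,-0.4,0],
    [0,0,-0.8,0],
    [0,-0.3,-1,0]
  ],
  "fingers": 87
}}

```text
time_s: 7.68
tcp_pos: [0.5055, 0.2318, 0.2333]
ee_rot: [[-0.107, -0.994, 0.003], [-0.994, 0.107, 0.003], [-0.003, -0.003, -1.0]]
wrist_force: [0.5, 0.7, -0.8]
gripper_width: 0.996
```

Emit:
{"op": "drive_tool", "data": {
  "series": [
    [-0.2,-0.4,-0.4,0],
    [-0.3,-0.5,-0.9,0],
    [-0.3,-0.5,-1,0],
    [-0.3,-0.5,-1,0],
    [-0.3,-0.5,-1,0]
  ]
}}

```text
time_s: 8.3
tcp_pos: [0.5685, 0.26, 0.348]
ee_rot: [[-0.11, -0.994, -0.003], [-0.994, 0.11, -0.001], [0.002, 0.003, -1.0]]
wrist_force: [-0.6, -0.5, 0.1]
gripper_width: 0.996
```

Run:
```python
from h import *
snap('wrist','w4')
s=telemetry.sense();print(s['tcp_pos'],s['wrist_force'])
```

```text
[0.56851655 0.26001036 0.34788613] [-0.10000726 -0.17155323 -0.17724241]
```

View pics/w4.png

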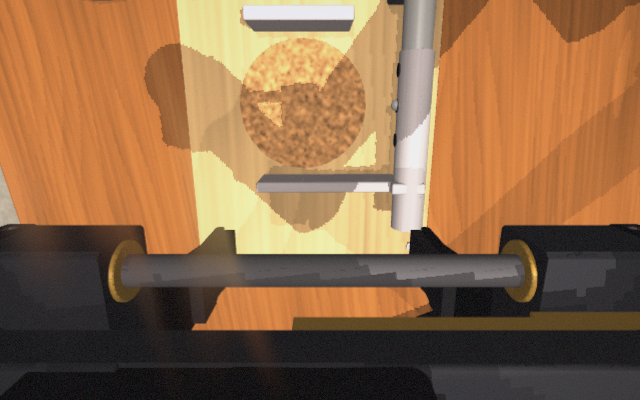

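The view shows the cork patch centred near (303,102) and the fixed stop at rows 6–30. The moving stop is at rows 175–192, and the button is at (396,105) with a hole either side of it.

Run:
```python
from h import *
c=load('w4');im=c['color'];g=cv2.cvtColor(im,cv2.COLOR_BGR2GRAY);h=cv2.cvtColor(im,cv2.COLOR_BGR2HSV)
m=cv2.inRange(h,(8,105,0),(19,255,255));m[:32]=0;m[173:]=0;m[:,:225]=0;m[:,380:]=0
m=cv2.morphologyEx(cv2.morphologyEx(m,3,np.ones((7,7))),2,np.ones((9,9)))
k=max(cv2.findContours(m,0,1)[0],key=cv2.contourArea);e=cv2.fitEllipse(cv2.convexHull(k));print(e)
W=np.array([onz(c,*q[0],.012)[:2] for q in cv2.convexHull(k).astype(float)]);x,y=W.T
a=np.linalg.lstsq(np.c_[2*x,2*y,x*0+1],x*x+y*y,rcond=None)[0];print('cork',a[:2],'r',np.sqrt(a[2]+a[0]**2+a[1]**2))
for u in(260,300,340): print(u,g[2:34,u],g[170:196,u])
for n,u,v,z in(('btn',391,105,.06),('tubeL',398.5,105,.062),('tubeR',432,105,.062)):print(n,onz(c,u,v,z).round(4))
# knob refine in the fixed views: rough top view
```

```text
((308.1293640136719, 106.3512954711914), (143.35752868652344, 209.6306915283203), 65.84479522705078)
cork [0.58232061 0.20106113] r 0.10302975584752591
260 [224 225 224 222 233 234 234 234 234 234 234 234 234 234 235 233 229 192
 101  93  94  98  95  97  97  96  95  93  91 149 214 214] [185 186 185 185 188 184 183 176 138  97  98 101 121 153 161 162 161 158
 157 158 158 157 153 173 173 173]
300 [218 218 217 221 233 234 234 233 234 234 235 235 235 234 234 234 230 197
 114  94  96  96  97  95  92  95  93  94  94 152 217 218] [155 153 154 146 117  94  98  97  91  92  92 100 125 153 160 159 160 159
 161 156 155 146 135 146 144 146]
340 [225 225 222 221 233 233 234 235 234 234 236 235 235 234 235 234 230 199
 109  94  91  94  92  94  95  93  96  96  94 151 218 217] [153 152 151 141 104  90  93  93  93  93  94 105 126 150 155 155 154 157
 155 156 156 143 136 151 147 152]
btn [0.4865 0.1957 0.06  ]
tubeL [0.479  0.1965 0.062 ]
tubeR [0.4438 0.2005 0.062 ]
```

Run:
```python
from h import *
c=load('w4')
P=lambda u,v,z:onz(c,u,v,z)[:2]
ft=[P(u,19.5,.067) for u in(250,350)];st=[P(u,182.5,.067) for u in(265,385)]
fb=P(300,31,.012);sb=P(310,174,.012)
for n,q in(('ft',ft),('st',st)):
    d=q[0]-q[1];print(n,'yaw',np.degrees(np.arctan2(d[1],d[0])))
yaw=np.radians(-6.3);X=np.array([np.cos(yaw),np.sin(yaw)]);Y=np.array([-X[1],X[0]])
C=lambda q:(round(float(q@X)*1e3,1),round(float(q@Y)*1e3,1))
print('fixed',C(ft[0]),C(ft[1]),C(fb),'stop',C(st[0]),C(st[1]),C(sb))
print('fixed ends',C(P(244,19.5,.067)),C(P(354,19.5,.067)),'stop left end',C(P(257,182,.067)))
print('cork L,R,T,B',C(P(240,102,.012)),C(P(366,102,.012)),C(P(303,38,.012)),C(P(303,167.5,.012)))
print('tube',C(np.array([.4614,.1985])),'btn',C(np.array([.4865,.1957])),X,Y)
```

```text
ft yaw -6.338883638740271
st yaw -6.4060596482223335
fixed (605.9, 166.6) (507.6, 166.7) (560.0, 166.1) stop (598.0, 330.1) (466.1, 330.3) (550.3, 330.9)
fixed ends (611.7, 166.6) (503.7, 166.7) stop left end (606.8, 329.5)
cork L,R,T,B (632.8, 243.7) (482.7, 243.9) (556.7, 173.4) (559.0, 322.6)
tube (436.8, 247.9) btn (462.1, 247.9) [ 0.99396096 -0.10973431] [0.10973431 0.99396096]
```

Emit:
{"op": "drive_tool", "data": {
  "series": [
    [0.5,0,0,0],
    [1,0.1,0,0],
    [1,0.1,0,0]
  ]
}}

```text
time_s: 8.72
tcp_pos: [0.5424, 0.139, 0.3492]
ee_rot: [[-0.113, -0.994, -0.002], [-0.994, 0.113, -0.001], [0.001, 0.002, -1.0]]
wrist_force: [-0.8, 0.2, -0.4]
gripper_width: 0.998
```

Emit:
{"op": "drive_tool", "data": {
  "series": [
    [0.5,0,0,0],
    [1,0.1,0,0],
    [1,0.1,0,0]
  ]
}}

```text
time_s: 9.1
tcp_pos: [0.5177, 0.022, 0.3492]
ee_rot: [[-0.113, -0.994, -0.002], [-0.994, 0.113, -0.001], [0.001, 0.002, -1.0]]
wrist_force: [-0.2, 1.1, 0.3]
gripper_width: 1.002
```

Emit:
{"op": "drive_tool", "data": {
  "series": [
    [0.5,0,0,0],
    [1,0.1,0,0],
    [1,0.1,0,0]
  ]
}}

```text
time_s: 9.48
tcp_pos: [0.4933, -0.0953, 0.3491]
ee_rot: [[-0.113, -0.994, -0.002], [-0.994, 0.113, -0.0], [0.0, 0.002, -1.0]]
wrist_force: [-0.4, -0.9, 0.1]
gripper_width: 0.999
```

Emit:
{"op": "drive_tool", "data": {
  "series": [
    [0.5,0,0.2,0],
    [1,0.1,0.4,0],
    [1.0,0.3,0.5,0],
    [1,0.36,0.57,0],
    [1,0.36,0.57,0]
  ]
}}

```text
time_s: 10.1
tcp_pos: [0.4385, -0.207, 0.2811]
ee_rot: [[-0.108, -0.994, -0.001], [-0.994, 0.108, -0.0], [0.0, 0.001, -1.0]]
wrist_force: [0.5, 0.2, 1.3]
gripper_width: 0.999
```

Run:
```python
from h import *
c=snap('wrist','w5')
s=telemetry.sense();print(s['tcp_pos'],s['joints']); print(proj(c,[.43,-.272,.145]))
```

```text
[ 0.43917935 -0.2071115   0.28177129] [-6.02228448e+00  8.85859456e+00 -1.94907916e+01  2.52793443e-02
 -6.15911170e+01 -1.63608327e-01]
(np.float64(323.21242156315304), np.float64(114.29437240829581))
```

View pics/w5.png

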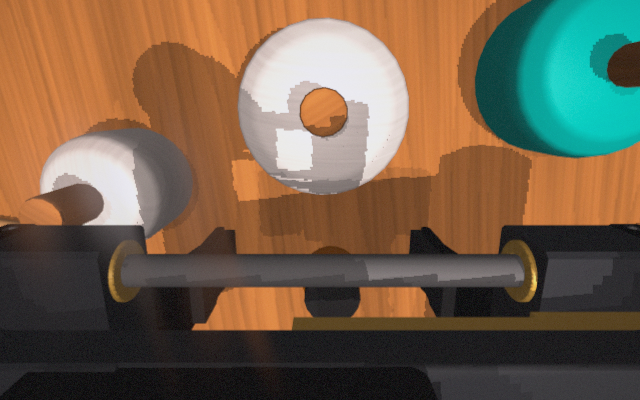

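Emit:
{"op": "drive_tool", "data": {
  "series": [
    [0.4,0.02,0,0],
    [0.563,0.02,0.1,0],
    [0.563,0.02,0.4,0],
    [0.563,0.02,0.7,0],
    [0.563,0.02,0.85,0],
    [0.563,0.02,0.9,0],
    [0.563,0.02,0.9,0]
  ]
}}

```text
time_s: 11.02
tcp_pos: [0.4293, -0.2747, 0.1739]
ee_rot: [[-0.108, -0.994, 0.001], [-0.994, 0.108, -0.001], [0.0, -0.001, -1.0]]
wrist_force: [0.5, -0.3, 0.4]
gripper_width: 1.001
```

Emit:
{"op": "drive_tool", "data": {
  "series": [
    [0,0,0,0],
    [0,0,0,0],
    [0,0,0,0],
    [0,0,0,0],
    [0,0,0,0],
    [0,0,0,0],
    [0,0,0,0],
    [0,0,0,0]
  ],
  "fingers": 10
}}

```text
time_s: 12.02
tcp_pos: [0.4291, -0.2751, 0.1737]
ee_rot: [[-0.109, -0.994, 0.002], [-0.994, 0.109, -0.001], [0.001, -0.002, -1.0]]
wrist_force: [2.7, -0.7, -2.0]
gripper_width: 0.359
```

Emit:
{"op": "drive_tool", "data": {
  "series": [
    [0,0,-0.05,0],
    [0,0,-0.15,0],
    [0,0,-0.35,0],
    [0,0,-0.6,0],
    [0,0,-0.85,0],
    [0,0,-1,0],
    [0,0,-1,0]
  ]
}}

```text
time_s: 12.9
tcp_pos: [0.4279, -0.2748, 0.2947]
ee_rot: [[-0.11, -0.994, 0.002], [-0.994, 0.11, -0.0], [0.0, -0.002, -1.0]]
wrist_force: [-0.2, -0.1, -7.8]
gripper_width: 0.358
```

Emit:
{"op": "drive_tool", "data": {
  "series": [
    [0,0,-0.2,0],
    [0,0,-0.4,0],
    [0,0,-0.5,0],
    [0,0,-0.5,0]
  ]
}}

```text
time_s: 13.4
tcp_pos: [0.4279, -0.2747, 0.353]
ee_rot: [[-0.11, -0.994, -0.0], [-0.994, 0.11, 0.001], [-0.001, 0.0, -1.0]]
wrist_force: [-0.4, 0.0, -7.5]
gripper_width: 0.359
```

Emit:
{"op": "drive_tool", "data": {
  "series": [
    [-0.15,-0.03,0,0],
    [-0.4,-0.09,0,0],
    [-0.7,-0.15,0,0],
    [-0.99,-0.21,0,0]
  ]
}}

```text
time_s: 13.9
tcp_pos: [0.4656, -0.1584, 0.3515]
ee_rot: [[-0.11, -0.994, -0.004], [-0.994, 0.11, 0.001], [-0.001, 0.004, -1.0]]
wrist_force: [0.1, 0.2, -7.4]
gripper_width: 0.359
```

Emit:
{"op": "drive_tool", "data": {
  "series": [
    [-0.3,-0.07,0,0],
    [-0.6,-0.14,0,0],
    [-0.99,-0.21,0,0]
  ]
}}

```text
time_s: 14.28
tcp_pos: [0.5038, -0.0433, 0.3515]
ee_rot: [[-0.111, -0.994, -0.004], [-0.994, 0.111, -0.0], [0.001, 0.004, -1.0]]
wrist_force: [1.1, -1.1, -7.0]
gripper_width: 0.357
```

Emit:
{"op": "drive_tool", "data": {
  "series": [
    [-0.3,-0.07,0,0],
    [-0.6,-0.14,0,0],
    [-0.99,-0.21,0,0]
  ]
}}

```text
time_s: 14.65
tcp_pos: [0.5419, 0.0719, 0.3513]
ee_rot: [[-0.111, -0.994, -0.004], [-0.994, 0.111, -0.001], [0.001, 0.004, -1.0]]
wrist_force: [0.8, -0.2, -6.6]
gripper_width: 0.36
```

Emit:
{"op": "drive_tool", "data": {
  "series": [
    [-0.3,-0.07,0,0],
    [-0.6,-0.14,0,0],
    [-0.85,-0.2,0,0],
    [-0.98,-0.21,0,0],
    [-0.98,-0.21,0,0],
    [-0.98,-0.21,0,0]
  ]
}}

```text
time_s: 15.4
tcp_pos: [0.5798, 0.1842, 0.3529]
ee_rot: [[-0.11, -0.994, -0.002], [-0.994, 0.11, -0.001], [0.001, 0.002, -1.0]]
wrist_force: [-0.9, 0.3, -6.8]
gripper_width: 0.36
```

Run:
```python
from h import *
s=telemetry.sense();p=np.array(s['tcp_pos']);R=np.array(s['ee_rot']);print(p,R.round(4),s['gripper_width'])
print('remaining tool frac',R.T@(np.array([.5814,.1855,.185+.004])-p)/.12)
```

```text
[0.57982854 0.18424984 0.35291069] [[-0.1104 -0.9939 -0.0017]
 [-0.9939  0.1104 -0.0011]
 [ 0.0013  0.0015 -1.    ]] 0.36049590422624833
remaining tool frac [-0.0136017  -0.01394396  1.36588599]
```

Emit:
{"op": "drive_tool", "data": {
  "series": [
    [-0.005,-0.014,0.2,0],
    [-0.005,-0.014,0.45,0],
    [-0.005,-0.014,0.65,0],
    [-0.005,-0.014,0.8,0],
    [-0.005,-0.014,0.86,0],
    [-0.005,-0.014,0.86,0]
  ]
}}

```text
time_s: 16.15
tcp_pos: [0.5821, 0.1849, 0.2504]
ee_rot: [[-0.11, -0.994, -0.0], [-0.994, 0.11, -0.0], [0.0, 0.0, -1.0]]
wrist_force: [0.5, -0.7, -6.3]
gripper_width: 0.359
```

Run:
```python
from h import *
a=snap('wrist','w6')['color'];b=snap('scene','s6')['color'];t=snap('top','t6')['color']
cv2.imwrite('pics/v6.png',np.hstack([cv2.resize(t[110:250,140:280],(400,400),interpolation=2),cv2.resize(b[190:350,260:420],(400,400),interpolation=2)]))
s=telemetry.sense();print(s['tcp_pos'],s['wrist_force'])
```

```text
[0.5825988  0.18560041 0.25154898] [ 1.08070014 -0.39207004 -7.12572647]
```

View pics/v6.png

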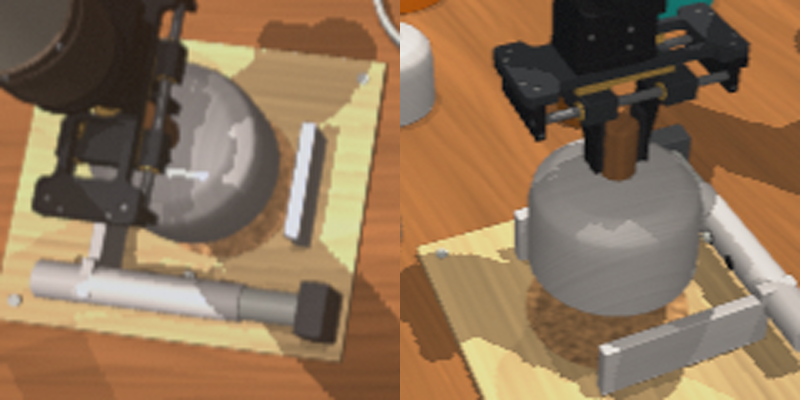

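The block hangs level above the stops and is centred over the cork. Lowering it slowly.

Emit:
{"op": "drive_tool", "data": {
  "series": [
    [0,0.005,0.1,0],
    [0,0.005,0.2,0],
    [0,0.005,0.3,0],
    [0,0.005,0.38,0],
    [0,0.005,0.44,0],
    [0,0.005,0.48,0],
    [0,0.005,0.5,0],
    [0,0.005,0.5,0]
  ]
}}

```text
time_s: 17.3
tcp_pos: [0.5816, 0.1857, 0.1903]
ee_rot: [[-0.11, -0.994, 0.0], [-0.994, 0.11, -0.0], [-0.0, -0.0, -1.0]]
wrist_force: [0.5, -0.3, -7.4]
gripper_width: 0.36
```

Emit:
{"op": "drive_tool", "data": {
  "series": [
    [0,0,0.01,0],
    [0,0,0.02,0],
    [0,0,0.03,0],
    [0,0,0.03,0]
  ]
}}

```text
time_s: 17.8
tcp_pos: [0.5814, 0.1856, 0.1865]
ee_rot: [[-0.11, -0.994, -0.0], [-0.994, 0.11, -0.0], [0.0, 0.0, -1.0]]
wrist_force: [0.6, -0.6, -7.4]
gripper_width: 0.357
```

Emit:
{"op": "drive_tool", "data": {
  "series": [
    [0,0,0.005,0],
    [0,0,0.01,0],
    [0,0,0.01,0]
  ]
}}

```text
time_s: 18.18
tcp_pos: [0.5816, 0.1857, 0.1856]
ee_rot: [[-0.11, -0.994, 0.0], [-0.994, 0.11, 0.0], [-0.0, -0.0, -1.0]]
wrist_force: [0.3, 0.1, -6.3]
gripper_width: 0.36
```

Emit:
{"op": "drive_tool", "data": {
  "series": [
    [0,0,0.005,0],
    [0,0,0.01,0],
    [0,0,0.01,0]
  ]
}}

```text
time_s: 18.55
tcp_pos: [0.5816, 0.1857, 0.1855]
ee_rot: [[-0.109, -0.994, 0.001], [-0.994, 0.109, 0.0], [-0.0, -0.001, -1.0]]
wrist_force: [-3.3, 0.5, 2.3]
gripper_width: 0.364
```

The weight is off the wrist, so the block is seated. Releasing and rising.

Emit:
{"op": "drive_tool", "data": {
  "series": [
    [0,0,0,0],
    [0,0,0,0],
    [0,0,0,0],
    [0,0,0,0],
    [0,0,0,0],
    [0,0,0,0],
    [0,0,-0.2,0],
    [0,0,-0.5,0],
    [0,0,-1,0],
    [0,0,-1,0]
  ],
  "fingers": 80
}}

```text
time_s: 19.8
tcp_pos: [0.5835, 0.1864, 0.3106]
ee_rot: [[-0.109, -0.994, 0.011], [-0.994, 0.109, 0.005], [-0.006, -0.011, -1.0]]
wrist_force: [0.0, 0.2, -0.8]
gripper_width: 0.92
```

Emit:
{"op": "drive_tool", "data": {
  "series": [
    [-0.3,0,-0.2,0],
    [-0.7,0,-0.4,0],
    [-0.7,0,-0.5,0],
    [-0.7,0,-0.5,0]
  ]
}}

```text
time_s: 20.3
tcp_pos: [0.5907, 0.2692, 0.3644]
ee_rot: [[-0.109, -0.994, 0.0], [-0.994, 0.109, 0.0], [-0.0, -0.0, -1.0]]
wrist_force: [-0.4, -0.4, 0.4]
gripper_width: 0.919
```

Run:
```python
from h import *
a=snap('wrist','w7')['color'];b=snap('scene','s7')['color']
cv2.imwrite('pics/v7.png',np.hstack([cv2.resize(a[0:240,200:440],(400,400)),cv2.resize(b[190:350,260:420],(400,400),interpolation=2)]))
s=telemetry.sense();print(s['tcp_pos'],s['wrist_force'])
```

```text
[0.59034066 0.2682443  0.36319724] [-0.2197352  -0.61327137  0.36885604]
```

View pics/v7.png

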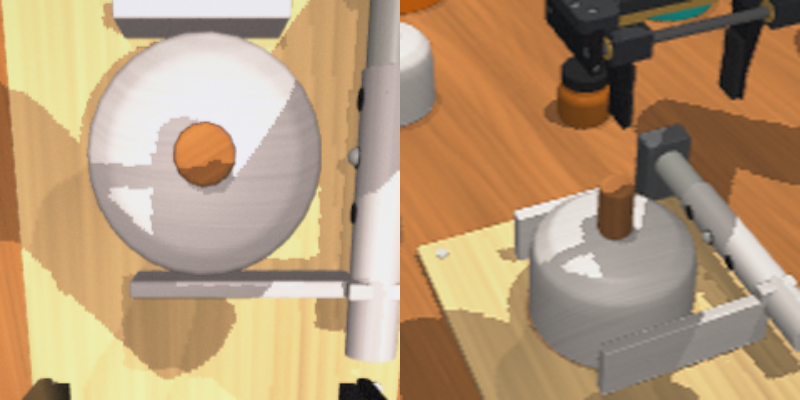

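The block stands between both stops, with the button out in the middle hole at (356,157). One numeric check of the knob's position, then I'll hand in.

Run:
```python
from h import *
c=load('w7');h=cv2.cvtColor(c['color'],cv2.COLOR_BGR2HSV)[60:125,295:350]
m=cv2.inRange(h,(3,120,20),(20,255,255));n,l,s,ce=cv2.connectedComponentsWithStats(m);i=1+s[1:,4].argmax();u=ce[i]+[295,60]
print(u,s[i],onz(c,*u,.157),'bed .5814 .1855'); print(order.finish_job())
```

```text
[322.13128492  91.86685289] [   9   13   37   39 1074] [0.58105239 0.18741033 0.157     ] bed .5814 .1855
the job is handed in; nothing more can be done
None
```

The rest is now set to the second hole, and the large block stands on the bed between the two stops. The job was handed in at about 20 s of the 58 s allowed.

- **Sleeve:** I pinched the tube at the button; the fingers closed to about 35 mm, against the tube's 36 mm. I then slid the sleeve about 36 mm outward. Later pictures show the button out in the middle hole, and the gap between the stops measured about 163 mm against 162 mm nominal.
- **Block:** I lifted it by the knob and lowered it slowly in small steps. I opened the fingers only once the wrist force showed the weight (about 7 N) had come off. The largest wrist force reported at the end of any move was about 9 N.
- **Last check:** the knob is within about 2 mm of the measured bed centre, mostly along the tube and close to the cameras' 2 mm accuracy. The final picture shows the block upright between the stops with the gripper clear. I did not measure the bystanders again, but nothing was seen to touch them.

No check failed.

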